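# Start the clamp screw of a phone press with a wing driver

### The arm

A 6-joint arm with a two-finger parallel gripper is mounted at the origin on the work surface. World frame = base frame: x ahead of the robot, y to its left, z up, the work surface at z = 0. Lengths are in m, angles in degrees, forces in N, time in s.
With the tool pointing down it reaches from about 0.35 to 0.875 m from the base axis. Payload 4.2 kg.
Tool frame: the origin (TCP) lies at the very end of the fingers, on their centre line; the grasp point (between the pads) lies 19 mm behind it; z points along the fingers, y is the line along which they close (so a half turn about z gives the same grasp; the last joint's range is limited). The gripper opens to 87 mm and grips with 3 to 60 N. Pads are 19 mm wide; open, the fingers measure 117 mm over their backs; the gripper's body (75 mm by 190 mm) begins 51 mm behind the grasp point.
Start: joints at [86.207, 22.042, 0.453, 0, -68.411, -14.817], TCP at [0.199, 0.592, 0.223] pointing down, gripper open.
Joint ranges: [-179.83, 179.83], [-69.29, 118.12], [-61.27, 80.66], [-181.25, 117.63], [-171.15, -9.14], [-177.46, 177.46]. Speed limits (degrees/s): [159.86, 159.86, 180, 180, 180, 180].

### API

Orientations are given as a 3x3 rotation matrix whose columns are the frame's x, y, z axes.
In Python, from station import sense, cams, r gives the robot as it stands. The module is installed in compiled form; this text tells all that it offers.
- The arm moves only by the tool step_arm, never from a script. Its argument "targets" is text: rows parted by semicolons, each of 4 numbers parted by spaces: the shift along the tool's x, y, z in cm, then the turn about the tool's z in degrees. In form: x y z turn; .... A call has 1 to 12 rows; each row shifts and turns the commanded pose from where the row before left it, along the tool's axes as they then stand; what a row does not reach is not made up. A row lasts 1/12 s, in which the tool goes at most 41.7 mm and 7.16 degrees, less where a joint would pass 70% of its speed; a pose out of reach is approached as far as the arm can. A call with a gripper value outside its range is refused whole. "claw" is the finger opening in cm, from 0 to 8.7, set as the call begins (left out, the last holds). The fingers move at their own pace and stop on an object; the grip force is fixed at half the most. Time passes only in rows, so rows that do not move let the fingers close. It gives the time, the measured TCP pose, the force, the opening and the grip force at its end, in the units of the state.
- sense(): the state, without advancing time (a new reading comes with each control period).
- cams.capture(name): name is "side" or "top"; returns a dict with "frame" (400x640x3 uint8, blue, green, red), "vertical_fov" (degrees; the focal length in pixels is half the picture's height over the tangent of half this angle, whatever the lens; pixels are square), "cx", "cy" (the principal point, pixels), "eye" and "rotation" of the camera in the world. Camera axes: x right, y down, z forward; pixel columns grow to the right and rows downward; lengths in m; the calibration is good to about 2 mm. A picture is of the moment at which its call begins. There is no depth.
- r.finish_job(): hands the job in; it is judged then, once.
The state is a dict: "time_s": time; "joints": joint angles; "joint_velocities": joint speeds; "effort": joint torques, N m; "tcp_pos": TCP position; "ee_rot": TCP orientation; "wrist_force": force on the tool from outside, world axes, zero at the start; "moment": the same for the moment, N m; "gripper_width": opening from 0.0 (shut) to 1.0 (fully open); "gripper_force": force on a finger pad.
Only numpy, scipy, OpenCV 4.12 (cv2) and the standard library are available. Lean on these libraries where they do the work, as an engineer would, in place of code of your own. Each camera call takes 0.05 s, during which the arm holds its last target. There are 200 camera calls.

### The job

Start the clamp screw of the phone press square: pick up the wing driver (the standing driver with the oblong, flared socket), set it upright over the screw with the two wings so that its socket drops over the wings and its rim sits down on the press's bridge, and only then turn it a quarter turn clockwise (seen from above). Let go and leave the driver standing upright over the screw; do not turn the screw with the fingers, and leave the look-alike driver with the round socket where it stands.

Things in the scene. Friction and masses are not known exactly. Their poses are not given: they have to be found in the camera images.
- driver_grip (a point): Wing driver (0.18 kg) upright on its rim, 104 mm tall: square black handle 28 x 28 mm, 60 high, on an oblong steel socket. Point: handle centre, on the axis, 74 mm above the rim. z up, y along the socket's long side; handle flats face x and y. Rim 38 (x) x 60 (y) outside; mouth 30 x 52, narrowing in 10 mm of height to a cavity 15 x 38, its ceiling 30 above the rim. Same after half a turn.
- wing_screw: Steel wing screw upright in the bridge (80 x 200 mm aluminium plate over a phone) of the fixed press, 45 mm off its middle; not the round knob. Origin: on its axis at the bridge's top, 60 mm above the bench; z up. Wings along +y and -y, 32 mm across, 6 thick, 8 to 26 above the bridge. Sinks 1.3 mm per rad turned. Driver seated: rim on the bridge, its y along the wings (17 deg play).
- turn (a joint): Angle of the wing screw, rad: 0 at the start, grows as it is turned in (clockwise from above); cannot go below 0. Takes about 0.1 N m to turn and stays where it is left.
- nut_driver_grip (a point): Bystander: a driver with the same black handle and height (104 mm) but a plain round socket 36 mm in diameter, standing near the wing driver. Point: centre of its handle, 74 mm above its foot; z up.
Not all that is in view belongs to the job. What is shaped like the part that bears driver_grip but brown or orange is not meant.

How it is judged:
By the outcome, as a careful person would: the job done as asked, in the order asked, and still so for the second after the job is handed in, with the robot touching nothing.
It also fails if it takes over 43 s, if anything falls off the work surface, if the arm or the gripper's body presses on something with over 40 N, if the wrist force passes 120 N, or if a joint passes its speed limit or range.

## Working session

There is one attempt and no reset: what is moved stays moved. The work goes in short steps, Python scripts to look and compute and a tool call to move; the robot and the scene stay as the last step left them, time stands still between calls to the robot, and variables do not carry over. Pictures are saved under pics/ and viewed, at most 10 in all, crops included, and the job is handed in when it is done.

Besides the shell and the picture viewer there is one more tool, called after ">>>" as name(argument=value, ...) on one line, values as JSON. step_arm: Moves the arm, as the interface text tells. Its arguments: {"type":"object","properties":{"targets":{"type":"string"},"claw":{"type":"number"}},"required":["targets"]}

```bash
mkdir -p pics; cat > h.py <<'E'
import numpy as np,cv2,math
from station import sense,cams,r
def cap(n,save=None):
    c=cams.capture(n)
    if save: cv2.imwrite('pics/'+save,c['frame'])
    return c
def ray(c,u,v):
    f=c['frame'].shape[0]/2/math.tan(math.radians(c['vertical_fov'])/2)
    d=np.array([(u-c['cx'])/f,(v-c['cy'])/f,1.]);R=np.array(c['rotation'])
    return np.array(c['eye']),R@d
def onz(c,u,v,z):
    e,d=ray(c,u,v);return e+d*(z-e[2])/d[2]
def proj(c,p):
    f=c['frame'].shape[0]/2/math.tan(math.radians(c['vertical_fov'])/2)
    q=np.array(c['rotation']).T@(np.array(p)-c['eye']);return q[:2]/q[2]*f+[c['cx'],c['cy']]
E
python3 - <<'E'
from h import *
for n in('top','side'):
    c=cap(n,n+'0.png');print(n,c['vertical_fov'],c['cx'],c['cy'],np.round(c['eye'],3),np.round(c['rotation'],3).tolist())
s=sense();print(s['tcp_pos'],np.round(s['ee_rot'],3).tolist(),s['time_s'])
E
```

```text
top 49.7226915261996 325.0367406712649 196.6906396792891 [ 0.333 -0.068  1.17 ] [[0.008, -0.987, 0.158], [-1.0, -0.007, 0.01], [-0.009, -0.158, -0.987]]
side 43.663388068920966 329.2308477166967 205.7151189391029 [ 0.202 -0.798  0.807] [[0.913, -0.272, 0.303], [-0.407, -0.622, 0.669], [0.007, -0.734, -0.679]]
[0.19927232 0.59180282 0.22155324] [[0.948, -0.319, -0.001], [-0.319, -0.948, -0.002], [0.0, 0.002, -1.0]] 0.1
```

View pics/top0.png

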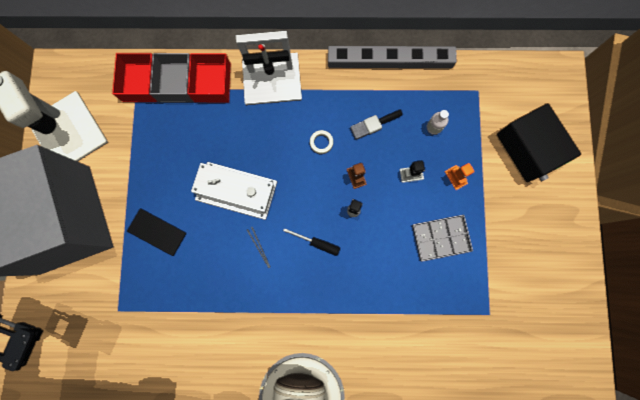

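View pics/side0.png

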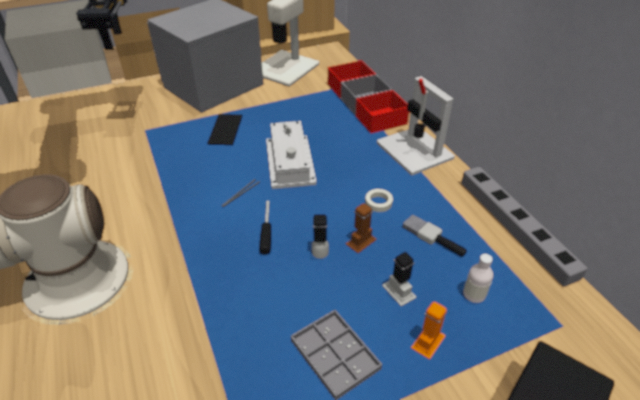

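The top view shows these look-alikes:
- Black handle on an oblong steel foot at (413,172), which fits the wing driver.
- Black handle on a round foot at (355,209), the nut driver.
- Brown driver at (357,175) and orange driver at (459,176), both decoys.

On the press at (235,190), the wings are at (213,181) and the round knob is at (251,192). The side view agrees: wing driver (402,275), nut driver (320,235), wings (288,130). I choose (413,172) and check it in a close crop.

```bash
python3 - <<'E'
import cv2,numpy as np
t=cv2.imread('pics/top0.png');s=cv2.imread('pics/side0.png')
f=lambda im,x,y,w,h:cv2.resize(im[y:y+h,x:x+w],(400,300),interpolation=cv2.INTER_CUBIC)
a=np.hstack([f(t,385,145,60,45),f(s,365,245,80,60)]);b=np.hstack([f(t,185,150,100,75),f(s,250,110,80,60)])
cv2.imwrite('pics/crop.png',np.vstack([a,b]))
E
```

```text
(no output)
```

View pics/crop.png

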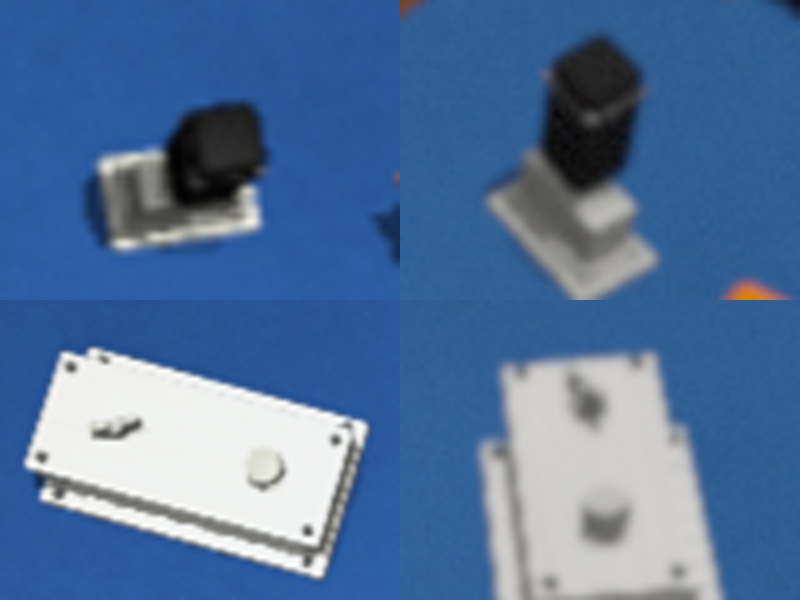

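The crop confirms it: an oblong flared steel foot under the black handle at (413,172). The wings are at about (213,181) and are not parallel to the bridge edges. Next I measure both.

```bash
cat > m.py <<'E'
from h import *
def tri(ct,a,cs,b):
    e1,d1=ray(ct,*a);e2,d2=ray(cs,*b)
    k=np.linalg.lstsq(np.c_[d1,-d2],e2-e1,rcond=None)[0]
    p,q=e1+k[0]*d1,e2+k[1]*d2
    return (p+q)/2,np.linalg.norm(p-q)
def comps(m,x0,y0,mn=10):
    n,l,st,ce=cv2.connectedComponentsWithStats(m.astype(np.uint8))
    return [(int(st[i,4]),ce[i]+[x0,y0],cv2.minAreaRect(np.argwhere(l==i)[:,::-1].astype(np.float32)+np.float32([x0,y0]))) for i in range(1,n) if st[i,4]>=mn]
E
python3 - <<'E'
from m import *
ct,cs=cap('top'),cap('side')
def roi(c,x,y,w,h):
    f=c['frame'][y:y+h,x:x+w].astype(int);return f,f.max(2),f.max(2)-f.min(2)
for n,c,b in(('top',ct,(392,155,40,32)),('side',cs,(375,248,48,60))):
    f,v,s=roi(c,*b)
    print(n,'steel');[print(a,p.round(1),np.round(cv2.boxPoints(q),1).tolist()) for a,p,q in comps((v>85)&(s<45),*b[:2])]
    print(n,'black');[print(a,p.round(1),np.round(cv2.boxPoints(q),1).tolist()) for a,p,q in comps((v<70),*b[:2])]
for n,c,b in(('top',ct,(185,155,100,70)),('side',cs,(255,115,65,75))):
    f,v,s=roi(c,*b)
    print(n,'white');[print(a,p.round(1),np.round(cv2.boxPoints(q),1).tolist()) for a,p,q in comps((v>175)&(s<40),*b[:2],40)]
    print(n,'dark');[print(a,p.round(1),np.round(cv2.boxPoints(q),1).tolist()) for a,p,q in comps((v<165)&(s<40),*b[:2],3)]
f,v,s=roi(ct,204,174,22,14);print(v)
f,v,s=roi(cs,278,118,22,24);print(v)
E
```

```text
top steel
166 [409.  175.5] [[398.8999938964844, 168.39999389648438], [421.5, 165.1999969482422], [423.3999938964844, 179.10000610351562], [400.8999938964844, 182.3000030517578]]
top black
183 [416.4 168.2] [[410.0, 176.0], [410.0, 161.0], [424.0, 161.0], [424.0, 176.0]]
side steel
557 [399.1 290.7] [[380.6000061035156, 284.29998779296875], [397.5, 269.29998779296875], [419.5, 294.0], [402.6000061035156, 309.0]]
side black
429 [402.6 267.8] [[391.70001220703125, 281.6000061035156], [396.70001220703125, 251.60000610351562], [413.29998779296875, 254.39999389648438], [408.29998779296875, 284.3999938964844]]
top white
2428 [233.  185.6] [[190.6999969482422, 191.10000610351562], [199.5, 159.10000610351562], [276.5, 180.39999389648438], [267.70001220703125, 212.39999389648438]]
263 [231.5 207.6] [[194.39999389648438, 200.5], [195.60000610351562, 195.8000030517578], [266.5, 214.10000610351562], [265.29998779296875, 218.8000030517578]]
top dark
3 [210.7 164.3] [[210.0, 164.0], [210.5, 163.5], [211.5, 164.5], [211.0, 165.0]]
5 [202.2 166.4] [[201.0, 166.0], [203.0, 166.0], [203.0, 167.0], [20
[... 5049 characters left out ...]
8 156 180 199 207 208 210 211
  210 209 208 207]
 [210 209 209 209 208 208 204 199 191 177 162 168 188 202 206 209 209 210
  209 208 207 208]
 [210 210 209 209 208 209 207 205 203 196 185 186 195 204 209 209 209 210
  210 209 207 208]
 [210 211 209 210 209 208 209 207 207 204 201 201 204 208 208 209 210 210
  209 209 208 208]
 [210 210 209 208 209 209 208 208 208 207 207 208 208 209 209 208 208 209
  209 209 208 207]
 [210 210 209 209 208 209 208 208 207 208 208 208 209 210 208 208 209 210
  208 210 210 207]
 [210 208 209 208 208 209 209 208 208 207 207 209 209 210 209 208 209 209
  210 210 209 207]
 [209 208 209 209 209 209 209 209 207 208 208 209 209 209 209 210 208 209
  209 210 208 209]]
```

```bash
python3 - <<'E'
from m import *
ct,cs=cap('top'),cap('side')
B=cv2.boxPoints
rim=[[398.9,168.4],[421.5,165.2],[423.4,179.1],[400.9,182.3]]
P=[onz(ct,*p,0.003)[:2] for p in rim];print('rim ctr top',np.mean(P,0),[np.linalg.norm(P[i]-P[i-1]).round(4) for i in range(4)])
d=P[1]-P[0]+P[2]-P[3];yaw_d=np.degrees(np.arctan2(d[1],d[0]));print('long dir',yaw_d)
rs=[[380.6,284.3],[402.6,309.0],[419.5,294.0]];Q=[onz(cs,*p,0.003)[:2] for p in rs];d=Q[1]-Q[0];print('side',Q,np.degrees(np.arctan2(d[1],d[0])),np.linalg.norm(d),'ctr',(Q[0]+Q[2])/2)
h=[[202.2,166.4],[268.5,184.5],[261.4,207.2],[195,188.7]];H=[onz(ct,*p,0.06)[:2] for p in h]
m=np.mean(H,0);L=(H[0]+H[3]-H[1]-H[2]);L/=np.linalg.norm(L);print('bridge mid',m,'axis',L,[np.linalg.norm(H[i]-H[i-1]).round(4) for i in range(4)],'screw',m+.045*L)
hs=[[274.1,122.9],[296.8,121.8],[305,164],[279.5,166.5]];HS=[onz(cs,*p,0.06)[:2] for p in hs];m=np.mean(HS,0);print('bridge mid side',m,m+.045*L)
print('wing blobs',onz(ct,213.6,181.8,.077),onz(cs,286.5,129.6,.077),tri(ct,(213.6,181.5),cs,(286.5,129.6)))
a=cv2.resize(ct['frame'][172:190,202:226],(400,300),interpolation=cv2.INTER_CUBIC)
b=cv2.resize(cs['frame'][118:142,272:304],(400,300),interpolation=cv2.INTER_CUBIC)
cv2.imwrite('pics/w.png',np.hstack([a,b]))
E
```

```text
rim ctr top [ 0.58455503 -0.29303856] [np.float64(0.0393), np.float64(0.0632), np.float64(0.0394), np.float64(0.0626)]
long dir -81.39721860279539
side [array([ 0.56113434, -0.26178225]), array([ 0.57152914, -0.33229685]), array([ 0.62067895, -0.31453499])] -81.61422903461384 0.07127664195184213 ctr [ 0.59090665 -0.28815862]
bridge mid [0.53470448 0.18791517] axis [0.2603322  0.96551911] [np.float64(0.0619), np.float64(0.1829), np.float64(0.0624), np.float64(0.182)] screw [0.54641943 0.23136353]
bridge mid side [0.53747626 0.19651595] [0.54919121 0.23996431]
wing blobs [0.54393398 0.23126795 0.077     ] [0.54488078 0.22996077 0.077     ] (array([0.54517422, 0.23157066, 0.07586662]), np.float64(0.0004678040973070962))
```

View pics/w.png

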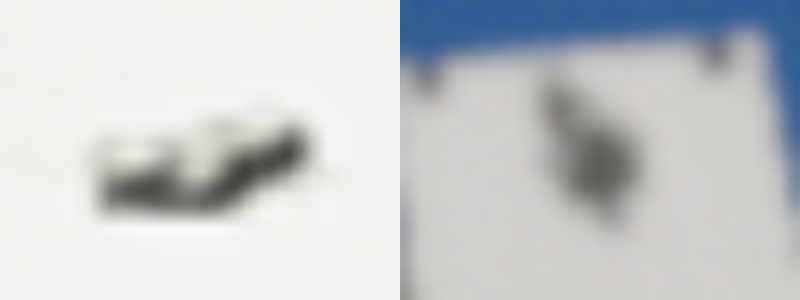

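The zoom shows the two wings sloping about -13° in the top image, with ends at about (207.5,181) and (220,180). In the side view the far end is at (284,125) and the near end at (289,136). I check the wing angle in the side view and work out the moves.

```bash
python3 - <<'E'
from m import *
ct,cs=cap('top'),cap('side')
for a in(-65,-70,-77,-84):
    u=np.array([np.cos(np.radians(a)),np.sin(np.radians(a)),0])*.016
    c=np.array([.5455,.2315,.0])
    print(a,[proj(k,c+s*u+[0,0,z]).round(1).tolist() for k in(ct,cs) for s in(-1,1) for z in(.068,.086)])
f,g=np.array(ct['frame']),np.array(cs['frame'])
print('handle top proj',proj(ct,[.5846,-.293,.104]),proj(cs,[.5846,-.293,.104]),'foot',proj(cs,[.5846,-.293,0.002]))
# handle top in two views: black blob ends
print(tri(ct,(419.3,165.7),cs,(404.8,258)))
s=sense();R=np.array(s['ee_rot']);print(s['time_s'],s['tcp_pos'])
for p in([.5846,-.293,.2],):print('tool delta cm',(R.T@(np.array(p)-s['tcp_pos'])*100).round(2))
print('tool y yaw',np.degrees(np.arctan2(R[1,1],R[0,1])))
E
```

```text
-65 [[208.8, 184.4], [206.8, 183.1], [220.1, 179.4], [218.4, 178.0], [282.3, 129.8], [281.9, 124.0], [291.1, 134.5], [290.8, 128.6]]
-70 [[208.6, 183.9], [206.7, 182.6], [220.3, 179.8], [218.6, 178.5], [282.7, 129.6], [282.3, 123.8], [290.7, 134.7], [290.4, 128.9]]
-77 [[208.4, 183.2], [206.5, 181.9], [220.5, 180.6], [218.7, 179.2], [283.3, 129.3], [282.9, 123.5], [290.1, 135.0], [289.8, 129.1]]
-84 [[208.3, 182.5], [206.4, 181.1], [220.6, 181.3], [218.8, 179.9], [284.0, 129.1], [283.6, 123.3], [289.5, 135.2], [289.1, 129.4]]
handle top proj [418.68602965 165.30478464] [403.82474659 258.47396963] foot [398.30442478 292.20494096]
(array([ 0.58417357, -0.29442166,  0.10655256]), np.float64(0.002431921711833721))
0.4 [0.1993903  0.59224339 0.22237794]
tool delta cm [64.76 71.6   2.26]
tool y yaw -108.61067525140942
```

Both views put the wings at about -78° yaw. The driver is at (0.5845,-0.293) with its long side at -81.5°, and the screw at (0.5455,0.2315). I start by clearing the grey box along -y.

>>> step_arm(targets="0.96 2.84 -0.4 0;0.96 2.84 -0.4 0;0.96 2.84 -0.4 0;0.96 2.84 -0.4 0;0.96 2.84 -0.4 0;0.96 2.84 -0.4 0;0.96 2.84 -0.4 0;0.96 2.84 -0.4 0", claw=8.7)

```text
time_s: 1.07
tcp_pos: [0.1996, 0.3509, 0.2548]
ee_rot: [[0.948, -0.319, 0.0], [-0.319, -0.948, 0.0], [-0.0, -0.0, -1.0]]
wrist_force: [0.7, -0.2, -0.0]
gripper_width: 1.004
gripper_force: 0.0
```

>>> step_arm(targets="2.87 0.82 0 0;2.87 0.82 0 0;2.87 0.82 0 0;2.87 0.82 0 0;2.87 0.82 0 0;2.87 0.82 0 0;2.87 0.82 0 0;2.87 0.82 0 0;2.87 0.82 0 0")

```text
time_s: 1.82
tcp_pos: [0.422, 0.199, 0.2548]
ee_rot: [[0.948, -0.319, 0.001], [-0.319, -0.948, 0.001], [0.0, -0.001, -1.0]]
wrist_force: [-0.1, 1.3, -0.3]
gripper_width: 1.005
gripper_force: 0.0
```

>>> step_arm(targets="2.24 2.96 0 0;2.24 2.96 0 0;2.24 2.96 0 0;2.24 2.96 0 0;2.24 2.96 0 0;2.24 2.96 0 0;2.24 2.96 0 0;2.24 2.96 0 0;2.24 2.96 0 0;2.24 2.96 0 0;2.24 2.96 0 0;2.24 2.96 0 0")

```text
time_s: 2.82
tcp_pos: [0.5626, -0.2242, 0.2546]
ee_rot: [[0.948, -0.319, 0.0], [-0.319, -0.948, 0.0], [0.0, -0.0, -1.0]]
wrist_force: [0.8, 1.0, -0.2]
gripper_width: 0.998
gripper_force: 0.0
```

>>> step_arm(targets="0 0 0 7;0 0 0 7;0 0 0 7;0 0 0 7;0 0 0 7;0 0 0 7;0 0 0 7;0 0 0 7;0 0 0 7;0 0 0 0")

```text
time_s: 3.65
tcp_pos: [0.5622, -0.2223, 0.2545]
ee_rot: [[0.144, -0.99, -0.0], [-0.99, -0.144, 0.0], [-0.0, 0.0, -1.0]]
wrist_force: [-0.3, -0.2, 0.3]
gripper_width: 1.003
gripper_force: 0.0
```

```bash
cat > d.py <<'E'
import sys
from m import *
# usage: x y z [ytool yaw]
p=np.array([float(a) for a in sys.argv[1:4]]);s=sense();R=np.array(s['ee_rot'])
print('t',s['time_s'],'tcp',np.round(s['tcp_pos'],4),'z',R[:,2].round(3),'yyaw',np.degrees(np.arctan2(R[1,1],R[0,1])).round(2),'F',np.round(s['wrist_force'],1),'M',np.round(s['moment'],2),'g',s['gripper_width'],s['gripper_force'],'J',np.round(s['joints'],1))
print('tool delta cm',(R.T@(p-s['tcp_pos'])*100).round(2))
E
python3 d.py .5845 -.293 .055
```

```text
t 3.65 tcp [ 0.5622 -0.2223  0.2545] z [-0.  0. -1.] yyaw -171.73 F [-0.3 -0.2  0.3] M [ 0.04 -0.1   0.02] g 1.0027398232277536 0.0 J [ -6.2  18.9   0.4  -0.  -71.5  14.5]
tool delta cm [ 7.32 -1.19 19.95]
```

>>> step_arm(targets="3.66 -0.6 0 0;3.66 -0.6 0 0;0 0 3 0;0 0 3 0;0 0 3 0;0 0 3 0;0 0 3 0;0 0 2.5 0;0 0 1.5 0;0 0 1 0;0 0 0 0")

```text
time_s: 4.57
tcp_pos: [0.5835, -0.2925, 0.052]
ee_rot: [[0.148, -0.989, -0.005], [-0.989, -0.148, 0.001], [-0.002, 0.004, -1.0]]
wrist_force: [-0.5, 0.1, -0.1]
gripper_width: 1.001
gripper_force: 0.0
```

```bash
python3 d.py .5845 -.293 .055; python3 - <<'E'
from h import *
a=[cap(n)['frame'] for n in('top','side')]
cv2.imwrite('pics/g.png',np.hstack([cv2.resize(a[0][120:240,340:500],(400,300)),cv2.resize(a[1][210:330,320:480],(400,300))]))
E
```

```text
t 4.5667 tcp [ 0.5835 -0.2925  0.052 ] z [-0.005  0.001 -1.   ] yyaw -171.51 F [-0.5  0.1 -0.1] M [ 0.12 -0.01 -0.03] g 1.0013084074272358 0.0 J [-12.5  33.6  -6.7  -0.  -50.   21. ]
tool delta cm [ 0.06 -0.09 -0.3 ]
```

View pics/g.png

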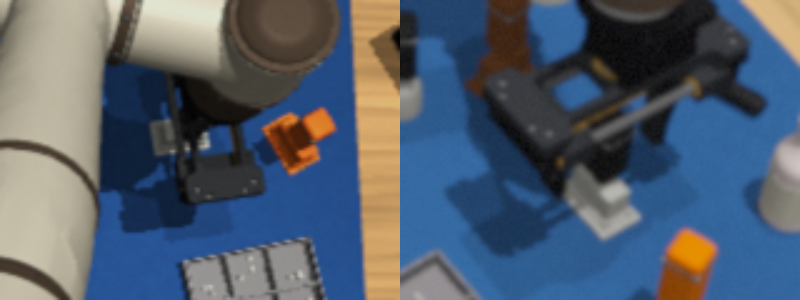

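The picture shows the handle between the open fingers, with the oblong foot below it (side crop 600,205) and the decoys clear. I close the gripper.

>>> step_arm(targets="0 0 0 0;0 0 0 0;0 0 0 0;0 0 0 0;0 0 0 0;0 0 0 0;0 0 0 0;0 0 0 0;0 0 0 0;0 0 0 0", claw=1.5)

```text
time_s: 5.5
tcp_pos: [0.5849, -0.293, 0.0545]
ee_rot: [[0.146, -0.989, 0.0], [-0.989, -0.146, 0.0], [0.0, -0.0, -1.0]]
wrist_force: [1.8, 0.5, 0.1]
gripper_width: 0.328
gripper_force: 0.5
```

```bash
python3 d.py .5845 -.293 .26
```

```text
t 5.5 tcp [ 0.5849 -0.293   0.0545] z [ 0.  0. -1.] yyaw -171.61 F [1.8 0.5 0.1] M [ 0.16 -0.57  0.06] g 0.3284822965871206 0.5205036139102504 J [-12.5  33.4  -6.6  -0.  -50.   20.9]
tool delta cm [ -0.     0.04 -20.55]
```

>>> step_arm(targets="0 0 0 0;0 0 0 0;0 0 0 0;0 0 -0.5 0;0 0 -1.5 0;0 0 -2.5 0;0 0 -2.5 0;0 0 -2.5 0;0 0 -2.5 0;0 0 -2.5 0;0 0 -1.5 0;0 0 0 0")

```text
time_s: 6.5
tcp_pos: [0.5865, -0.2937, 0.2192]
ee_rot: [[0.146, -0.989, 0.007], [-0.989, -0.146, -0.003], [0.004, -0.007, -1.0]]
wrist_force: [0.3, 0.3, -1.1]
gripper_width: 0.319
gripper_force: 30.0
```

```bash
python3 d.py .5455 .2315 .215; python3 - <<'E'
from h import *
c=cap('side');s=sense();print(proj(c,np.array(s['tcp_pos'])-[0,0,.055]))
cv2.imwrite('pics/l.png',c['frame'][100:340,300:560])
E
```

```text
t 6.5 tcp [ 0.5865 -0.2937  0.2192] z [ 0.007 -0.003 -1.   ] yyaw -171.59 F [ 0.3  0.3 -1.1] M [ 0.01 -0.19  0.01] g 0.3190161021720041 29.974963513668627 J [-12.5  25.    4.5   0.1 -69.1  20.9]
tool delta cm [-52.56  -3.62   0.24]
[407.70732633 237.10565752]
```

View pics/l.png

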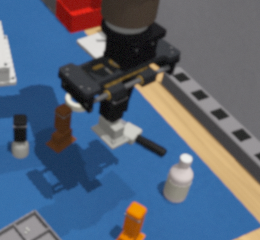

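The driver hangs upright in the gripper, with the socket at (115,130) in the crop and the bystanders untouched. I carry it to the screw.

>>> step_arm(targets="-1.5 0 0 0;-3 -0.2 0 0;-3.5 -0.25 0 0;-3.5 -0.25 0 0;-3.5 -0.25 0 0;-3.5 -0.25 0 0;-3.5 -0.25 0 0;-3.5 -0.25 0 0;-3.5 -0.25 0 0;-3.5 -0.25 0 0;-3.5 -0.25 0 0;-3.5 -0.25 0 0")

```text
time_s: 7.55
tcp_pos: [0.5517, 0.1035, 0.2123]
ee_rot: [[0.146, -0.989, -0.004], [-0.989, -0.146, -0.001], [0.0, 0.004, -1.0]]
wrist_force: [1.1, 0.1, -2.1]
gripper_width: 0.321
gripper_force: 30.0
```

>>> step_arm(targets="-3.5 -0.25 0 0;-3.5 -0.25 0 0;-2.5 -0.2 0 0;-1.5 0 0 0;-0.5 0 0 -1.8;0 0 0 -1.8;0 0 0 0;0 0 0 0")

```text
time_s: 8.22
tcp_pos: [0.5435, 0.2156, 0.2136]
ee_rot: [[0.207, -0.978, -0.002], [-0.978, -0.207, -0.001], [0.001, 0.002, -1.0]]
wrist_force: [-0.8, -0.8, -3.0]
gripper_width: 0.32
gripper_force: 30.0
```

```bash
python3 d.py .5455 .2315 .215; python3 - <<'E'
from h import *
a=[cap(n)['frame'] for n in('top','side')]
cv2.imwrite('pics/o.png',np.hstack([cv2.resize(a[0][120:240,150:310],(400,300)),cv2.resize(a[1][40:190,220:420],(400,300))]))
E
```

```text
t 8.2167 tcp [0.5435 0.2156 0.2136] z [-0.002 -0.001 -1.   ] yyaw -168.07 F [-0.8 -0.8 -3. ] M [ 0.06 -0.04 -0.03] g 0.32040098424958907 29.97476832009852 J [ 37.5  18.6  -6.1  -0.  -65.5 -25.6]
tool delta cm [-1.51 -0.53 -0.14]
```

View pics/o.png

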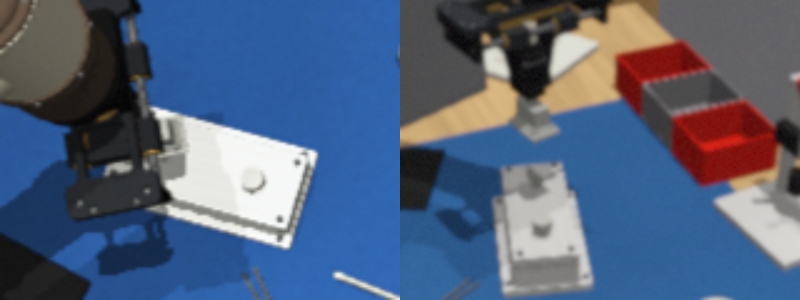

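The driver is over the press, and the remaining offset is about 1.5 cm. I shift it over and lower it to just above the wings.

>>> step_arm(targets="-0.8 -0.3 0 0;-0.7 -0.2 0 0;0 0 1.5 0;0 0 2 0;0 0 1.5 0;0 0 0.8 0;0 0 0 0;0 0 0 0;0 0 0 0")

```text
time_s: 9.07
tcp_pos: [0.5468, 0.2328, 0.1578]
ee_rot: [[0.208, -0.978, 0.002], [-0.978, -0.208, 0.001], [-0.001, -0.002, -1.0]]
wrist_force: [0.4, 0.6, -2.5]
gripper_width: 0.317
gripper_force: 30.0
```

```bash
python3 d.py .5455 .2315 .1145; python3 - <<'E'
from m import *
c=cap('side');s=sense();R=np.array(s['ee_rot']);t=np.array(s['tcp_pos'])-[0,0,.0545]
k=lambda p:((proj(c,p)-[250,60])*[6,6]).astype(int)
im=cv2.resize(c['frame'][60:160,250:350],(600,600),interpolation=cv2.INTER_CUBIC)
for a,b in((1,1),(1,-1),(-1,1),(-1,-1)):
    p=t+R@[.03*a,.019*b,0];print(proj(c,p).round(1));cv2.circle(im,tuple(int(i) for i in k(p)),3,(0,0,255),-1)
cv2.imwrite('pics/p.png',im)
E
```

```text
t 9.0667 tcp [0.5468 0.2328 0.1578] z [ 0.002  0.001 -1.   ] yyaw -167.99 F [ 0.4  0.6 -2.5] M [ 0.13 -0.08 -0.02] g 0.3165680994613781 29.974909017328173 J [ 38.7  22.   -9.4   0.  -58.4 -26.7]
tool delta cm [0.11 0.16 4.33]
[286.3 128.1]
[299.  123.1]
[273.7 117.3]
[286.2 112.6]
```

View pics/p.png

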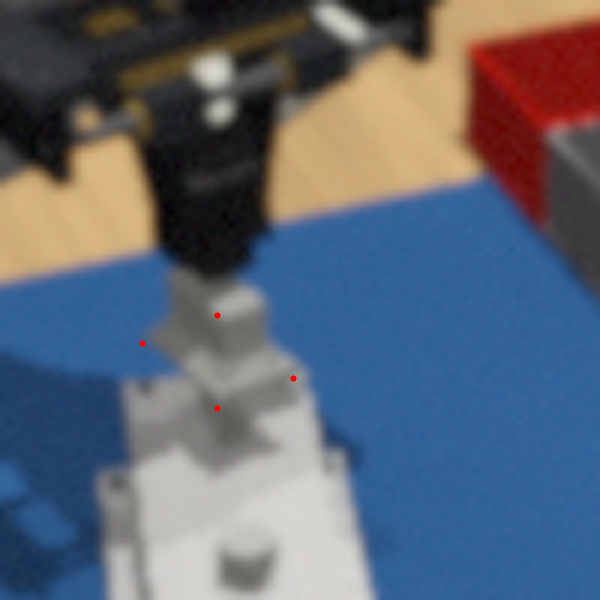

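The rim corners sit within about 2 px of where they should be (e.g. 228,408 against 217,408). That is within the side camera's bias and well inside the mouth's capture range. I make a small correction and lower it slowly.

>>> step_arm(targets="0.1 0.1 0 0;0 0 0.5 0;0 0 0.5 0;0 0 0.5 0;0 0 0.5 0;0 0 0.4 0;0 0 0.4 0;0 0 0 0;0 0 0 0")

```text
time_s: 9.87
tcp_pos: [0.545, 0.231, 0.1282]
ee_rot: [[0.208, -0.978, -0.001], [-0.978, -0.208, -0.001], [0.0, 0.001, -1.0]]
wrist_force: [0.3, 0.0, -2.4]
gripper_width: 0.319
gripper_force: 30.0
```

```bash
python3 d.py .546 .2315 .1145
```

```text
t 9.8667 tcp [0.545  0.231  0.1282] z [-0.001 -0.001 -1.   ] yyaw -168.0 F [ 0.3  0.  -2.4] M [ 0.06 -0.01 -0.01] g 0.31860729225066764 29.974825903773308 J [ 38.6  23.6 -11.7   0.  -54.7 -26.6]
tool delta cm [-0.03 -0.11  1.37]
```

>>> step_arm(targets="0 0 0.3 0;0 0 0.3 0;0 0 0.3 0;0 0 0.2 0;0 0 0.15 0;0 0 0 0;0 0 0 0")

```text
time_s: 10.45
tcp_pos: [0.5451, 0.231, 0.116]
ee_rot: [[0.208, -0.978, -0.0], [-0.978, -0.208, -0.0], [0.0, 0.0, -1.0]]
wrist_force: [0.5, -0.1, -1.9]
gripper_width: 0.314
gripper_force: 30.0
```

>>> step_arm(targets="0 0 0.05 0;0 0 0.05 0;0 0 0.05 0;0 0 0 0;0 0 0 0")

```text
time_s: 10.87
tcp_pos: [0.5451, 0.2311, 0.1146]
ee_rot: [[0.208, -0.978, -0.0], [-0.978, -0.208, -0.0], [0.0, 0.0, -1.0]]
wrist_force: [-0.6, -0.1, -2.4]
gripper_width: 0.323
gripper_force: 30.0
```

>>> step_arm(targets="0 0 0.05 0;0 0 0.05 0;0 0 0 0;0 0 0 0")

```text
time_s: 11.2
tcp_pos: [0.5452, 0.2311, 0.1144]
ee_rot: [[0.208, -0.978, 0.001], [-0.978, -0.208, 0.0], [-0.0, -0.001, -1.0]]
wrist_force: [-1.8, -0.0, 4.9]
gripper_width: 0.321
gripper_force: 30.0
```

>>> step_arm(targets="0 0 0.05 0;0 0 0 0;0 0 0 0")

```text
time_s: 11.45
tcp_pos: [0.5452, 0.2311, 0.1144]
ee_rot: [[0.208, -0.978, 0.001], [-0.978, -0.208, 0.0], [0.0, -0.001, -1.0]]
wrist_force: [-2.7, 0.8, 6.7]
gripper_width: 0.319
gripper_force: 30.0
```

The driver seated at TCP z 0.1144, which matches the expected 0.1145 for the rim on the bridge, with light contact force. Now I turn clockwise slowly, watching the moment for where the wings engage.

>>> step_arm(targets="0 0 0 3;0 0 0 3;0 0 0 2;0 0 0 0;0 0 0 0")

```text
time_s: 11.87
tcp_pos: [0.5461, 0.231, 0.1145]
ee_rot: [[0.07, -0.998, 0.002], [-0.998, -0.07, 0.0], [-0.0, -0.002, -1.0]]
wrist_force: [-0.1, -1.2, 6.6]
gripper_width: 0.316
gripper_force: 30.0
```

```bash
python3 d.py .5451 .2311 .1144
```

```text
t 11.8667 tcp [0.5461 0.231  0.1145] z [ 0.002  0.    -1.   ] yyaw -175.99 F [-0.1 -1.2  6.6] M [-0.47  0.4  -0.08] g 0.31614118669750363 29.976805716287345 J [ 38.6  24.4 -12.7   0.1 -52.8 -34.6]
tool delta cm [-0.02  0.09  0.  ]
```

>>> step_arm(targets="0 0 0 2;0 0 0 2;0 0 0 0;0 0 0 0")

```text
time_s: 12.2
tcp_pos: [0.5462, 0.231, 0.1144]
ee_rot: [[0.0, -1.0, 0.003], [-1.0, -0.0, 0.0], [-0.0, -0.003, -1.0]]
wrist_force: [-0.6, -0.3, 5.7]
gripper_width: 0.319
gripper_force: 30.0
```

```bash
python3 d.py .5451 .2311 .1144
```

```text
t 12.2 tcp [0.5462 0.231  0.1144] z [ 0.003  0.    -1.   ] yyaw -179.99 F [-0.6 -0.3  5.7] M [-0.47  0.2  -0.07] g 0.3187166829483321 29.97598757967353 J [ 38.6  24.4 -12.6   0.1 -52.8 -38.6]
tool delta cm [-0.01  0.11  0.  ]
```

>>> step_arm(targets="0 0 0 2;0 0 0 2;0 0 0 0;0 0 0 0")

```text
time_s: 12.53
tcp_pos: [0.5466, 0.2312, 0.1145]
ee_rot: [[-0.069, -0.998, 0.003], [-0.998, 0.069, 0.001], [-0.001, -0.003, -1.0]]
wrist_force: [0.4, -0.7, 5.9]
gripper_width: 0.318
gripper_force: 30.0
```

```bash
python3 d.py .5451 .2311 .1144
```

```text
t 12.5333 tcp [0.5466 0.2312 0.1145] z [ 0.003  0.001 -1.   ] yyaw 176.07 F [ 0.4 -0.7  5.9] M [-0.53 -0.2  -0.06] g 0.31773091588371766 29.975487717892975 J [ 38.6  24.4 -12.6   0.1 -52.8 -42.6]
tool delta cm [0.02 0.15 0.01]
```

>>> step_arm(targets="0 0 0 2;0 0 0 2;0 0 0 0;0 0 0 0")

```text
time_s: 12.87
tcp_pos: [0.5466, 0.2312, 0.1144]
ee_rot: [[-0.138, -0.99, 0.003], [-0.99, 0.138, 0.001], [-0.001, -0.003, -1.0]]
wrist_force: [1.4, -2.0, 5.5]
gripper_width: 0.319
gripper_force: 30.0
```

```bash
python3 d.py .5451 .2311 .1144
```

```text
t 12.8667 tcp [0.5466 0.2312 0.1144] z [ 0.003  0.001 -1.   ] yyaw 172.08 F [ 1.4 -2.   5.5] M [-0.57 -0.26 -0.  ] g 0.3186193411837307 29.976231772452593 J [ 38.6  24.4 -12.6   0.1 -52.8 -46.6]
tool delta cm [0.03 0.15 0.  ]
```

>>> step_arm(targets="0 0 0 2;0 0 0 2;0 0 0 0;0 0 0 0")

```text
time_s: 13.2
tcp_pos: [0.5467, 0.2312, 0.1144]
ee_rot: [[-0.207, -0.978, 0.004], [-0.978, 0.207, 0.001], [-0.001, -0.003, -1.0]]
wrist_force: [1.2, -1.6, 5.1]
gripper_width: 0.32
gripper_force: 30.0
```

```bash
python3 d.py .5451 .2311 .1144
```

```text
t 13.2 tcp [0.5467 0.2312 0.1144] z [ 0.004  0.001 -1.   ] yyaw 168.08 F [ 1.2 -1.6  5.1] M [-0.55 -0.22 -0.04] g 0.3203290865341098 29.976405696943402 J [ 38.6  24.4 -12.6   0.1 -52.7 -50.6]
tool delta cm [0.05 0.15 0.  ]
```

>>> step_arm(targets="0 0 0 3;0 0 0 3;0 0 0 2;0 0 0 0")

```text
time_s: 13.53
tcp_pos: [0.5467, 0.2312, 0.1145]
ee_rot: [[-0.341, -0.94, 0.004], [-0.94, 0.341, 0.0], [-0.002, -0.003, -1.0]]
wrist_force: [0.8, -1.2, 5.8]
gripper_width: 0.32
gripper_force: 30.0
```

```bash
cat > a.py <<'E'
from m import *
a=[]
for i in range(6):
    c=cap('side');s=sense();a.append(np.r_[s['moment'],s['wrist_force']])
print(np.mean(a,0).round(3),np.std(a,0).round(3))
E
python3 a.py;python3 d.py .5451 .2311 .1144
```

```text
[-0.573 -0.224  0.015  0.835 -1.55   5.198] [0.028 0.039 0.011 0.286 0.373 0.43 ]
t 13.8333 tcp [0.5466 0.2312 0.1144] z [ 0.003  0.001 -1.   ] yyaw 160.08 F [ 1.3 -1.8  4.9] M [-0.57 -0.24  0.03] g 0.32172740146094003 29.976409287191927 J [ 38.6  24.4 -12.6   0.1 -52.8 -58.6]
tool delta cm [0.06 0.14 0.  ]
```

>>> step_arm(targets="0 0 0 4;0 0 0 4;0 0 0 4;0 0 0 4;0 0 0 4;0 0 0 4;0 0 0 4;0 0 0 4;0 0 0 2;0 0 0 0")

```text
time_s: 14.67
tcp_pos: [0.5466, 0.231, 0.1144]
ee_rot: [[-0.809, -0.588, 0.003], [-0.588, 0.809, 0.0], [-0.003, -0.002, -1.0]]
wrist_force: [1.0, -1.6, 5.6]
gripper_width: 0.32
gripper_force: 30.0
```

```bash
python3 a.py;python3 d.py .5451 .2311 .1144
```

```text
[-0.676 -0.199  0.08   1.339 -2.247  5.559] [0.029 0.016 0.029 0.25  0.284 0.29 ]
t 14.9667 tcp [0.5466 0.2311 0.1145] z [ 0.003  0.    -1.   ] yyaw 126.09 F [ 1.  -1.8  5.2] M [-0.68 -0.21  0.12] g 0.324136597226472 29.977707860525697 J [ 38.6  24.4 -12.6   0.1 -52.8 -92.6]
tool delta cm [0.12 0.09 0.01]
```

The reaction moment has risen to about 0.1 N·m, so the wings are engaged after roughly 16° of play. I turn the rest, for about 105° of driver rotation in total, or about 90° at the screw.

>>> step_arm(targets="0 0 0 4;0 0 0 4;0 0 0 4;0 0 0 4;0 0 0 4;0 0 0 4;0 0 0 4;0 0 0 4;0 0 0 4;0 0 0 3;0 0 0 0;0 0 0 0")

```text
time_s: 15.97
tcp_pos: [0.5463, 0.2312, 0.1144]
ee_rot: [[-0.999, 0.051, 0.003], [0.051, 0.999, 0.001], [-0.003, 0.001, -1.0]]
wrist_force: [0.3, -1.9, 5.3]
gripper_width: 0.322
gripper_force: 30.0
```

```bash
python3 a.py;python3 d.py .5451 .2311 .1144
```

```text
[-4.990e-01  2.900e-02  3.000e-03  3.570e-01 -1.738e+00  5.994e+00] [0.019 0.013 0.02  0.466 0.514 0.324]
t 16.2667 tcp [0.5463 0.2311 0.1144] z [ 0.003  0.    -1.   ] yyaw 87.07 F [ 0.  -2.1  6.1] M [-0.49  0.02  0.01] g 0.32163385891585633 29.974923895206302 J [ 3.860e+01  2.440e+01 -1.260e+01  1.000e-01 -5.280e+01 -1.316e+02]
tool delta cm [ 0.12 -0.01  0.  ]
```

>>> step_arm(targets="0 0 -0.08 0;0 0 0 0;0 0 0 0")

```text
time_s: 16.52
tcp_pos: [0.5462, 0.2312, 0.1145]
ee_rot: [[-0.999, 0.052, 0.002], [0.052, 0.999, 0.001], [-0.002, 0.001, -1.0]]
wrist_force: [2.9, -2.1, 3.3]
gripper_width: 0.322
gripper_force: 30.0
```

>>> step_arm(targets="0 0 0 0;0 0 0 0;0 0 0 0;0 0 0 0;0 0 0 0;0 0 0 0;0 0 0 0;0 0 0 0;0 0 0 0;0 0 0 0", claw=7)

```text
time_s: 17.35
tcp_pos: [0.5451, 0.2311, 0.1138]
ee_rot: [[-0.999, 0.053, -0.0], [0.053, 0.999, 0.0], [0.0, 0.0, -1.0]]
wrist_force: [-0.1, -1.3, -0.7]
gripper_width: 0.801
gripper_force: 0.0
```

>>> step_arm(targets="0 0 -0.5 0;0 0 -1.5 0;0 0 -2 0;0 0 -2.5 0;0 0 -2.5 0;0 0 -2.5 0;0 0 -2.5 0;0 0 0 0;0 0 0 0;-3 0 0 0;-3 0 0 0;-3 0 0 0")

```text
time_s: 18.35
tcp_pos: [0.6351, 0.2262, 0.253]
ee_rot: [[-0.999, 0.052, -0.002], [0.052, 0.999, -0.001], [0.002, -0.001, -1.0]]
wrist_force: [0.5, 1.2, 0.4]
gripper_width: 0.802
gripper_force: 0.0
```

```bash
python3 d.py .5451 .2311 .1144; python3 - <<'E'
from h import *
a=[cap(n)['frame'] for n in('top','side')]
cv2.imwrite('pics/f.png',np.hstack([cv2.resize(a[0][110:290,130:370],(400,300),interpolation=2),cv2.resize(a[1][60:180,210:370],(400,300),interpolation=2)]))
E
```

```text
t 18.35 tcp [0.6351 0.2262 0.253 ] z [-0.002 -0.001 -1.   ] yyaw 87.04 F [0.5 1.2 0.4] M [ 0.14 -0.22 -0.04] g 0.8017336693653307 0.0 J [  33.3   26.    11.1   -0.   -75.2 -126.3]
tool delta cm [ 8.99  0.03 13.87]
```

View pics/f.png

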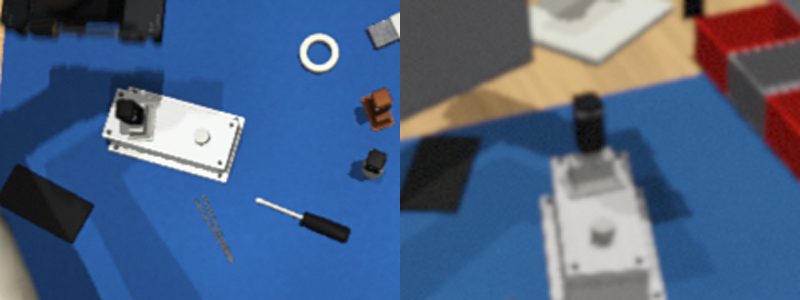

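The driver stands upright and flat on the bridge (top crop 135,115; side crop 590,150), with its long side now along world x. The gripper is clear and the nut driver hasn't moved, so I hand in.

```bash
python3 -c "
from station import r
print(r.finish_job())"
```

```text
the job is handed in; nothing more can be done
None
```

I seated the wing driver over the wing screw and turned it about 105° clockwise, then left it standing upright. Allowing for the play, that is about a quarter turn at the screw, though the wings are hidden in the socket so I could not check that directly; the job is handed in.

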